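# Free a left-hand clamp and slide the sleeve onto the test spigot

### The arm

A 6-joint arm with a two-finger parallel gripper is mounted at the origin on the work surface. World frame = base frame: x ahead of the robot, y to its left, z up, the work surface at z = 0. Lengths are in mm, angles in degrees, forces in N, time in s.
With the tool pointing down it reaches from about 350 to 850 mm from the base axis. Payload 8.1 kg.
Tool frame: the origin (TCP) lies at the centre of the arm's flange, where the gripper is bolted on; the fingertips stand 173 mm ahead of it and the grasp point (between the pads) lies 155 mm ahead of it; z points along the fingers, y is the line along which they close (so a half turn about z gives the same grasp; the last joint's range is limited). The gripper opens to 85 mm and grips with 20 to 120 N. Pads are 22 mm wide; open, the fingers measure 114 mm over their backs; the gripper's body (76 mm by 85 mm) begins 54 mm behind the grasp point. The pads swing forward as they close: fully open they stand 13 mm farther back than shut.
Start: joints at [-73.476, 7.471, 85.268, -0, 87.261, -4.893], TCP at [219.114, -558.566, 404.692] pointing down, gripper open.
Joint ranges: [-169.43, 169.43], [-51.17, 129.36], [1.28, 143.12], [-76.62, 256.62], [0, 156.53], [-152.29, 152.29]. Speed limits (degrees/s): [136.94, 136.94, 159.86, 180, 180, 180].

### API

Orientations are given as [roll, pitch, yaw] about the fixed x, y, z axes, in that order (R = Rz(yaw) Ry(pitch) Rx(roll)).
In Python, from bench import * gives the robot as it stands.
- The arm moves only by the shell command python3 -m jog 'ROWS' [FORCE]. ROWS is text: rows parted by semicolons, each of 7 numbers parted by spaces: the shift along the tool's x, y, z scaled (see below), then the turn, a rotation vector about the tool's x, y, z scaled (see below), then the closure, from -1 (fully open) to 1 (shut). In form: tx ty tz wx wy wz hand; .... A call has 1 to 5 rows; each row shifts and turns the commanded pose from where the row before left it, along the tool's axes as they then stand; what a row does not reach is not made up. The controller multiplies each number of a shift by 0.1 m and each number of a turn by 60 degrees. A row lasts 1/8 s, in which the tool goes at most 62.5 mm and 10.7 degrees, less where a joint would pass 70% of its speed; a pose out of reach is approached as far as the arm can. A call with a number of a shift or a turn outside -1 to 1 is refused whole. A call with a gripper value outside its range is refused whole. The fingers move at their own pace and stop on an object; FORCE is the grip in N (left out, the last holds). Time passes only in rows, so rows that do not move let the fingers close. It gives the time, the measured TCP pose, the force, the opening and the grip force at its end, in the units of the state.
- sense(): the state, without advancing time (a new reading comes with each control period).
- snapshot(name): name is "side" or "top"; returns a dict with "img" (384x512x3 uint8, red, green, blue), "fx", "fy", "cx", "cy" (pixels), "extrinsics" (4x4, takes a point from camera to world coordinates). Camera axes: x right, y down, z forward; pixel columns grow to the right and rows downward; lengths in mm; the calibration is good to about 2 mm. A picture is of the moment at which its call begins. There is no depth.
- hand_in(): hands the job in; it is judged then, once.
The state is a dict: "time": time; "joint_pos": joint angles; "qd": joint speeds; "joint_efforts": joint torques, N m; "tool_pos": TCP position; "tcp_rot": TCP orientation; "ft_force": force on the tool from outside, world axes, zero at the start; "wrist_torque": the same for the moment, N m; "finger_gap": finger opening in mm; "grip_force": force on a finger pad.
Only numpy, scipy, OpenCV 4.12 (cv2) and the standard library are available. Lean on these libraries where they do the work, as an engineer would, in place of code of your own. Each camera call takes 0.05 s, during which the arm holds its last target. There are 200 camera calls.

### The job

Get the steel sleeve ready for its run-out check: slacken the lever nut of the strap clamp until the strap's lip is clear above the sleeve (mind, it is a left-hand thread, so it loosens clockwise seen from above), then slide the sleeve along its V-cradle onto the spigot until it is fully home against the shoulder. Leave the clamp slack, and leave the rings, caliper and other loose things on the bench where they are.

Things in the scene. Friction and masses are not known exactly. Their poses are not given: they have to be found in the camera images.
- rig: Run-out test rig, bolted down: dark steel plate 265 x 165 x 15 mm. Origin on the bench top, under the sleeve's axis line and under the lip face that stops the sleeve. Its x axis runs along the cradle towards the spigot, z up; the clamp stands on its -y side. In mm: plate x -150 to 115, y -120 to 45; axis line at y 0, z 50; grey headstock x 45 to 111, y +-32, top z 83.
- shoulder (a point): Centre of the shoulder face (disc, 56 mm diameter) at the root of the spigot, on the axis line 50 mm above the bench; the sleeve's front face stops here.
- spigot_nose (a point): Centre of the spigot's bevelled nose, 30 mm before the shoulder (rig x 10 mm); the spigot is 31 mm in diameter.
- cradle_end (a point): Point on the axis line, 50 mm above the bench, over the cradle's open end (rig x -145 mm). The cradle is two straight rails with faces at 45 degrees, from here to the shoulder; their tops are 41 mm above the bench, 26 mm either side of the axis line; between them something 32 mm wide can go down to 34 mm above the bench.
- stud_top (a point): Top of the fixed stud of the clamp, 113 mm above the bench, at rig x -9, y -80 mm. A thin guide pin for the strap stands at x -6, y -42 mm, top at 98 mm.
- lip (a point): Middle of the lower edge of the lip, a tongue 6 mm thick, 28 mm wide turned down from the strap's end. Tight, it is 69 mm above the bench and bars the sleeve, whose top is at 75 mm; it rises with the nut. The steel strap (rig x -18 to 6, y -99 to 16 mm, 8 mm thick) has its top 15 mm above this point; it does not turn.
- nut (a joint): Nut angle, rad: 0 = hard tight (stop), grows as it turns CLOCKWISE seen from above (left-hand thread, loosens), 3.0 = upper stop. Starts at 0 to 0.5. Nut, strap and lip rise 3.8 mm per rad; the lip clears the sleeve from 1.6. At 0 the lever points 30 degrees clockwise of rig +x; it sweeps over the side away from the cradle. Stays where left; takes about 3 N at the ball.
- nut_axis (a point): Point on the nut's axis (vertical) at the height of the lever's centre line, 92 mm above the bench when tight. The nut is 28 mm across, 14 mm high, its top 6 mm above this point; the stud sticks out above it.
- lever_ball (a point): Centre of the black ball (18 mm diameter) at the end of the lever, 75 mm from nut_axis at the same height. The lever is a straight level round bar, 10 mm thick, from the nut to the ball; nothing but the bench plate lies below it.
- sleeve: Plain steel sleeve (tube) lying in the V-cradle: outer diameter 50 mm, bore 34 mm, length 80 mm, about 0.6 kg. Origin at the middle of its axis; its x axis lies along the axis, towards the spigot. It starts 2 to 12 mm behind the lip, below the strap, 42 to 52 mm from home. A few newtons slide it. Home: its origin coincides with rig x 0, y 0, z 50 mm.
- sleeve_rear (a point): Centre of the sleeve's rear end face (the bore's mouth), 40 mm behind its origin, the face to push on; the cradle behind it is empty.
- caliper: Steel caliper 190 mm long, 62 mm wide, 11 mm high, lying beyond the lever's sweep; origin on the bench under its bar. Bystander.
- stack_a: Stack of four machined rings, 74 mm diameter, 64 mm high, beside the headstock end of the rig; moves as one; origin under its centre. Bystander.
- stack_b: Stack of three machined rings, 74 mm diameter, 48 mm high, off to the left of the rig; moves as one; origin under its centre. Bystander.
- loose_ring: Single machined ring, 68 mm diameter, 16 mm high, lying flat behind the rig's open end; origin under its centre. Bystander.
- gauge_box: Closed wooden box 120 x 180 x 35 mm; origin under its centre. Bystander.
- driver: Red-handled screwdriver lying on the bench to the far right of the rig. Bystander.
Things that resemble listed ones, but are neither listed nor needed, are in the scene too. What is shaped like the sleeve but blue or red is not meant.

How it is judged (in metres and radians):
On the way, in this order (a step that is already met when the one before it is completed fails the run):
1. the nut has been turned clockwise until the lip is clear of the sleeve (nut past 1.6 rad) (value of joint nut above 1.6 rad), for 0.2 s.
2. the sleeve is home on the spigot, within 3 mm of the shoulder (x of sleeve in the frame of rig above -0.003 m and y of sleeve in the frame of rig between -0.003 and 0.003 m and z of sleeve in the frame of rig between 0.047 and 0.053 m and angle between the x axis of sleeve and the x axis of rig, either way round below 0.06 rad), for 0.2 s.
At the end, for the whole second after the job is handed in: The sleeve is on the spigot, its front face within 3 mm of the shoulder, on the axis line within 3 mm and 0.06 rad, at rest; the nut is still slack (past 1.6 rad, lip clear) (all of step 2 and value of joint nut above 1.6 rad and linear speed of sleeve below 0.01 m/s); the robot touches nothing.
It fails at once if a ring or ring stack was moved more than 20 mm (distance of any of stack_a, stack_b, loose_ring from where it was at the start of the episode above 0.02 m).
It fails at once if the caliper, gauge box or screwdriver was moved more than 20 mm (distance of any of caliper, gauge_box, driver from where it was at the start of the episode above 0.02 m).
It also fails if it takes over 51 s, if anything falls off the work surface, if the arm or the gripper's body presses on something with over 40 N, if the wrist force passes 120 N, or if a joint passes its speed limit or range.

## Working session

There is one attempt and no reset: what is moved stays moved. The work goes in short steps, Python scripts to look and compute and a shell command to move; the robot and the scene stay as the last step left them, time stands still between calls to the robot, and variables do not carry over. Pictures are saved under pics/ and viewed, at most 10 in all, crops included, and the job is handed in when it is done.

```bash
mkdir -p pics; ls; python3 - <<'E'
from bench import *
import cv2,numpy as np,pickle
d={}
for n in("side","top"):
    s=snapshot(n);d[n]=s
    cv2.imwrite(f"pics/{n}0.png",s["img"][:,:,::-1]);print(n,s["fx"],s["fy"],s["cx"],s["cy"],np.round(s["extrinsics"],3).tolist())
pickle.dump(d,open("s0.pkl","wb"));print(sense())
E
```

```text
pics
side 437.65012826119585 437.65012826119585 264.3891205769381 202.8065626579086 [[-0.997, -0.046, 0.055, 428.299], [-0.072, 0.645, -0.761, 1010.85], [-0.0, -0.763, -0.647, 917.862], [0.0, 0.0, 0.0, 1.0]]
top 385.428774018718 385.428774018718 260.477410465437 189.5543660790179 [[-0.018, -0.992, 0.122, 367.19], [-1.0, 0.018, -0.002, 32.806], [0.0, -0.122, -0.993, 1294.158], [0.0, 0.0, 0.0, 1.0]]
{'time': 0.1, 'joint_pos': array([-7.34749909e+01,  7.51142744e+00,  8.53240673e+01, -3.73801952e-04,
        8.72624120e+01, -4.89244485e+00]), 'qd': array([ 0.01894069, -0.06053557, -0.21273205,  0.06661155, -0.05553519,
        0.040277  ]), 'joint_efforts': array([ 6.20540559e-04, -5.70951533e+01, -5.01942730e+01, -2.58240270e-04,
        8.08104174e-03, -5.82955840e-05]), 'tool_pos': array([ 219.06121038, -558.35228667,  403.73249993]), 'tcp_rot': array([-1.79902418e+02, -7.97804258e-03,  2.14174654e+01]), 'ft_force': array([-0.34219596,  0.44292712, -0.21287818]), 'wrist_torque': array([-0.02713941,  0.0056481 , -0.01221903]), 'grip_force': 0.0, 'finger_gap': 85.5667051112007}
```

View pics/side0.png

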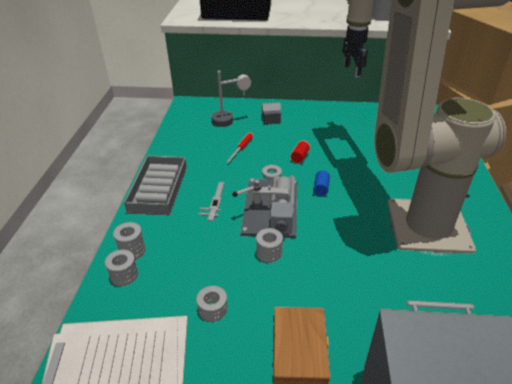

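View pics/top0.png

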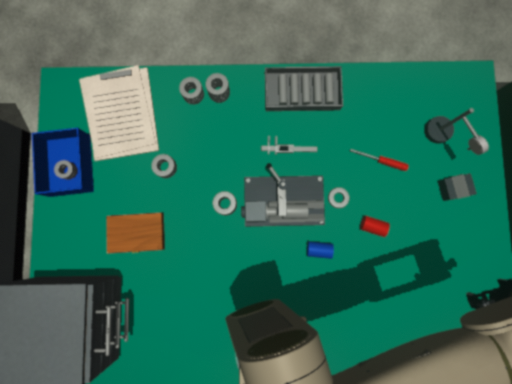

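Top view: the rig is at about (285,200), with the headstock to the left (rig x ≈ world +y), the clamp strap at about (282,200) and the lever ball at about (268,168). Next I'll enlarge both views.

```bash
python3 - <<'E'
import cv2,pickle,numpy as np
d=pickle.load(open("s0.pkl","rb"))
a=d["top"]["img"][155:235,230:350,::-1];b=d["side"]["img"][155:245,215:315,::-1]
a=cv2.resize(a,None,fx=6.6,fy=6.6,interpolation=cv2.INTER_CUBIC);b=cv2.resize(b,None,fx=6.6,fy=6.6,interpolation=cv2.INTER_CUBIC)
cv2.imwrite("pics/a.png",a);cv2.imwrite("pics/b.png",b)
E
```

```text
(no output)
```

View pics/a.png

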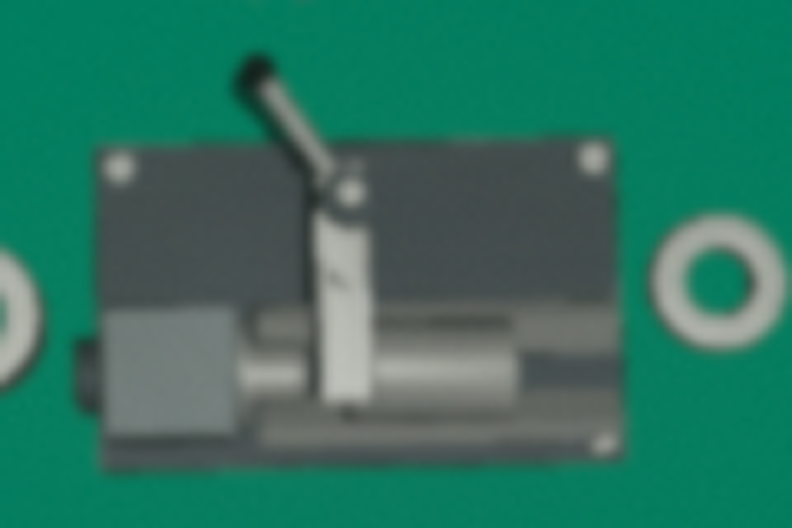

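View pics/b.png

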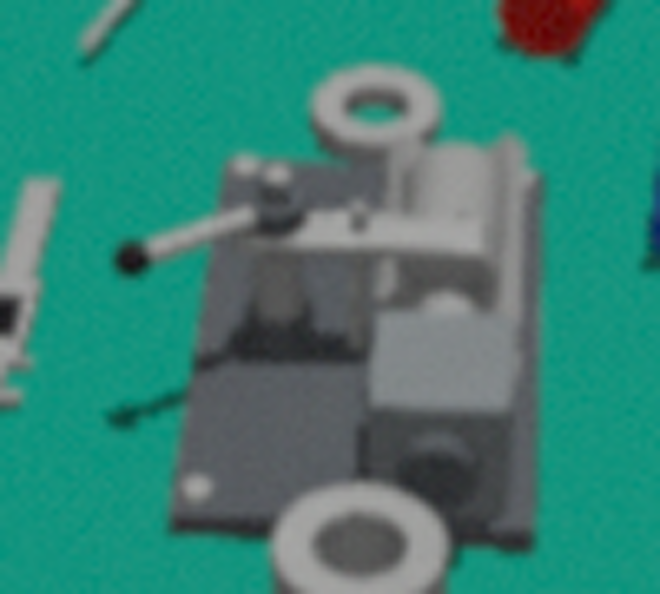

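Crop of the top view (×6.6, offset 230,155): ball (257,72), stud (350,192), plate corners (97,147), (612,138), (625,458), (100,468), sleeve rear edge x≈520. Crop of the side view (offset 215,155): ball (131,259), stud (277,178), front plate corners (172,528), (532,545).

```bash
cat > h.py <<'E'
import numpy as np,pickle
O={"top":(230,155),"side":(215,155)}
d=pickle.load(open("s0.pkl","rb"))
def ray(n,u,v,crop=True):
    s=d[n]
    if crop:u,v=O[n][0]+(u+.5)/6.6-.5,O[n][1]+(v+.5)/6.6-.5
    E=np.array(s["extrinsics"]);r=E[:3,:3]@[(u-s["cx"])/s["fx"],(v-s["cy"])/s["fy"],1]
    return E[:3,3],r/np.linalg.norm(r)
def pl(n,u,v,z,c=True):
    o,r=ray(n,u,v,c);return o+r*(z-o[2])/r[2]
def tri(a,b):
    A=0;B=0
    for o,r in(ray("top",*a),ray("side",*b)):
        P=np.eye(3)-np.outer(r,r);A=A+P;B=B+P@o
    p=np.linalg.solve(A,B);return p,[np.linalg.norm((np.eye(3)-np.outer(r,r))@(p-o)) for o,r in(ray("top",*a),ray("side",*b))]
E
python3 - <<'E'
from h import *
np.set_printoptions(precision=1,suppress=True)
print("ball",tri((257,72),(131,259)));print("stud",tri((350,192),(277,178)))
C=[pl("top",*p,15) for p in((97,147),(612,138),(625,458),(100,468))];C=np.array(C);print(C)
# rig coords of corners: TL(115,-120) TR(-150,-120) BR(-150,45) BL(115,45)
R=np.array([(115,-120),(-150,-120),(-150,45),(115,45)],float)
m=C[:,:2].mean(0);r=R.mean(0);H=(R-r).T@(C[:,:2]-m);th=np.arctan2(H[0,1]-H[1,0],H[0,0]+H[1,1])
c,s=np.cos(th),np.sin(th);Rm=np.array([[c,-s],[s,c]]);o=m-Rm@r
print("yaw",np.degrees(th),"origin",o,"resid",(R@Rm.T+o-C[:,:2]))
for nm,p in dict(studtop=(-9,-80),rear_end=(-145,0),shoulder=(40,0),lip=(-6,0)).items():print(nm,Rm@p+o)
print("side corners", pl("side",172,528,15),pl("side",532,545,15),"exp",Rm@(115,-120)+o,Rm@(115,45)+o)
inv=lambda q:Rm.T@(q[:2]-o)
print("ball top z92 rig",inv(pl("top",257,72,92)),"side",inv(pl("side",131,259,92)),"stud rig",inv(pl("top",350,192,113)),inv(pl("side",277,178,113)))
print("sleeve rear top edge",inv(pl("top",519,378,75)),"edges y",inv(pl("top",440,350,50)),inv(pl("top",440,408,50)))
print("ring",pl("top",720,282,16)[:2],inv(pl("top",720,282,16)))
E
```

```text
ball (array([591.5,   3.2,  90.7]), [np.float64(0.046127063579399316), np.float64(0.04612706357936238)])
stud (array([529.3, -38.9, 108.3]), [np.float64(0.8884091886939), np.float64(0.8884091886941885)])
[[ 568.4   83.5   15. ]
 [ 568.4 -178.6   15. ]
 [ 406.1 -179.1   15. ]
 [ 405.7   84.1   15. ]]
yaw 90.02157313610009 origin [449.6 -30. ] resid [[ 1.2  1.5]
 [ 1.3 -1.4]
 [-1.4 -1. ]
 [-1.1  0.9]]
studtop [529.6 -39. ]
rear_end [ 449.7 -175. ]
shoulder [449.6  10. ]
lip [449.6 -36. ]
side corners [564.6  98.2  15. ] [404.6  97.4  15. ] exp [569.6  85. ] [404.6  85. ]
ball top z92 rig [  33.2 -141.7] side [  34.8 -141.6] stud rig [ -8.7 -79.9] [ -2.6 -78.2]
sleeve rear top edge [-89.7   6.3] edges y [-54.6  -9.6] [-53.8  18.7]
ring [ 493.7 -230.2] [-200.2  -44. ]
```

```bash
python3 -m jog '0 0 0 0 0 -0.111 0;0 0 0 0 0 -0.111 0;.503 -.208 .06 0 0 0 0;.503 -.208 .06 0 0 0 0;.503 -.208 .06 0 0 0 0' 30; python3 -m jog '.503 -.208 .06 0 0 0 0;.503 -.208 .06 0 0 0 0;.503 -.208 .06 0 0 0 0;.503 -.208 .06 0 0 0 0;.503 -.208 .06 0 0 0 0'; python3 -m jog '.503 -.208 .06 0 0 0 0;.503 -.208 .06 0 0 0 0;.503 -.208 .06 0 0 0 0;.503 -.208 .06 0 0 0 0;0 0 0 0 0 0 0'
```

```text
time: 0.72
tool_pos: [308.1, -419.8, 385.9]
tcp_rot: [-180.0, -0.0, 34.7]
ft_force: [0.7, 0.4, 0.4]
finger_gap: 42.5
grip_force: 0.0
time: 1.35
tool_pos: [455.5, -190.8, 356.3]
tcp_rot: [-180.0, 0.0, 34.7]
ft_force: [0.9, 0.5, 0.6]
finger_gap: 42.6
grip_force: 0.0
time: 1.98
tool_pos: [573.6, -6.3, 331.2]
tcp_rot: [-179.9, 0.1, 35.0]
ft_force: [-0.7, 0.2, -0.2]
finger_gap: 42.5
grip_force: 0.0
```

```bash
python3 -m jog '0 0 .25 0 0 0 0;0 0 .25 0 0 0 0;0 0 .25 0 0 0 0;0 0 0 0 0 0 0'; python3 - <<'E'
from bench import *
import cv2,numpy as np
s=snapshot("side");b=cv2.resize(s["img"][110:250,190:320,::-1],None,fx=4.2,fy=4.2,interpolation=cv2.INTER_CUBIC);cv2.imwrite("pics/c.png",b)
E
```

```text
time: 2.48
tool_pos: [571.3, -10.1, 255.1]
tcp_rot: [-179.8, 0.2, 34.7]
ft_force: [-0.2, 0.1, -0.3]
finger_gap: 42.7
grip_force: 0.0
```

View pics/c.png

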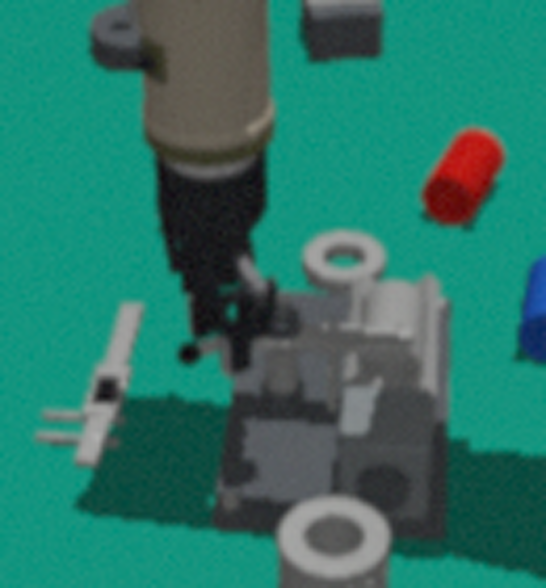

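The fingers straddle the lever at about (240,330) in the crop, with the ball outside them at (190,353). Next I'll take up the play and swing clockwise.

```bash
python3 -m jog '0 .14 0 0 0 0 0;-.027 .072 -.005 0 0 .133 0;-.027 .072 -.005 0 0 .133 0;-.027 .072 -.005 0 0 .133 0;-.027 .072 -.005 0 0 .133 0'; python3 -m jog '-.027 .072 -.005 0 0 .133 0;-.027 .072 -.005 0 0 .133 0;-.027 .072 -.005 0 0 .133 0;-.027 .072 -.005 0 0 .133 0;0 0 0 0 0 0 0'
```

```text
time: 3.15
tool_pos: [582.5, -52.0, 261.1]
tcp_rot: [-180.0, -0.0, 2.6]
ft_force: [-2.4, 3.7, 1.0]
finger_gap: 42.5
grip_force: 2.2
time: 3.78
tool_pos: [567.6, -78.8, 263.2]
tcp_rot: [-180.0, -0.1, -29.1]
ft_force: [0.2, -0.3, -0.2]
finger_gap: 42.5
grip_force: 0.0
```

```bash
python3 - <<'E'
from bench import *
import cv2,numpy as np
o=[]
for n,(r,c) in dict(side=(140,190),top=(130,220)).items():
    s=snapshot(n);o.append(cv2.resize(s["img"][r:r+110,c:c+110,::-1],None,fx=3.6,fy=3.6,interpolation=cv2.INTER_CUBIC))
cv2.imwrite("pics/d.png",np.hstack(o))
E
```

```text
(no output)
```

View pics/d.png

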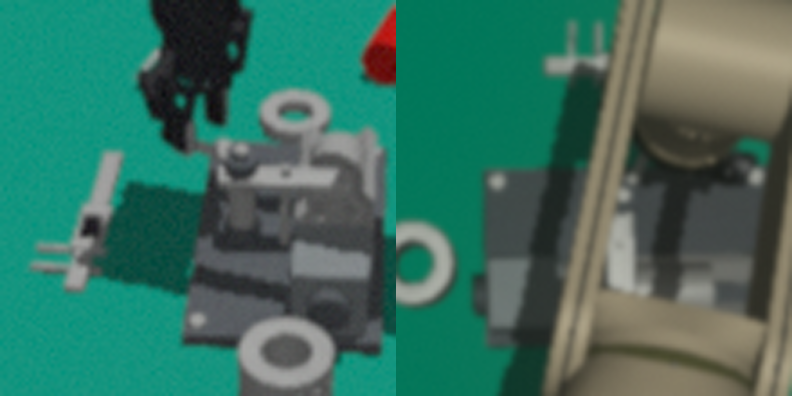

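The lever, at (205,148) in the side crop, runs in between the fingers, but the tips are near its level. I'll lower about 10 mm, then continue.

```bash
python3 -m jog '0 0 .06 0 0 0 0;0 0 .06 0 0 0 0;0 0 0 0 0 0 0'; python3 -m jog '-.027 .072 -.005 0 0 .133 0;-.027 .072 -.005 0 0 .133 0;-.027 .072 -.005 0 0 .133 0;-.027 .072 -.005 0 0 .133 0;0 0 0 0 0 0 0'
```

```text
time: 4.25
tool_pos: [566.6, -77.6, 248.6]
tcp_rot: [180.0, 0.1, -29.1]
ft_force: [-0.1, -0.3, -0.0]
finger_gap: 42.9
grip_force: 0.0
time: 4.88
tool_pos: [540.1, -92.1, 251.6]
tcp_rot: [180.0, 0.0, -61.0]
ft_force: [-0.0, -1.2, 0.3]
finger_gap: 43.1
grip_force: 0.0
```

```bash
python3 -m jog '0 .08 0 0 0 0 0;0 0 0 0 0 0 0;0 -.14 0 0 0 0 0;0 0 0 0 0 0 0'; python3 -m jog '0 0 -.3 0 0 0 0;0 0 -.5 0 0 0 0;0 -.5 -.2 0 0 -.15 0.2;0 -.5 0 0 0 -.15 0.2;0 0 0 0 0 -.15 0.2';python3 - <<'E'
from bench import *
import cv2,numpy as np,pickle
o=[];D={}
for n,(r,c) in dict(side=(155,215),top=(140,230)).items():
    s=snapshot(n);D[n]=s;o.append(cv2.resize(s["img"][r:r+90,c:c+100,::-1],(400,360),interpolation=cv2.INTER_CUBIC))
pickle.dump(D,open("s1.pkl","wb"))
cv2.imwrite("pics/e.png",np.hstack(o))
E
```

```text
time: 5.38
tool_pos: [546.3, -88.9, 251.7]
tcp_rot: [180.0, -0.0, -60.9]
ft_force: [-0.1, -0.5, -0.5]
finger_gap: 42.8
grip_force: 0.0
time: 6.0
tool_pos: [630.5, -32.1, 350.9]
tcp_rot: [-180.0, 0.0, -33.5]
ft_force: [0.0, -0.5, -0.5]
finger_gap: 34.3
grip_force: 0.0
```

View pics/e.png

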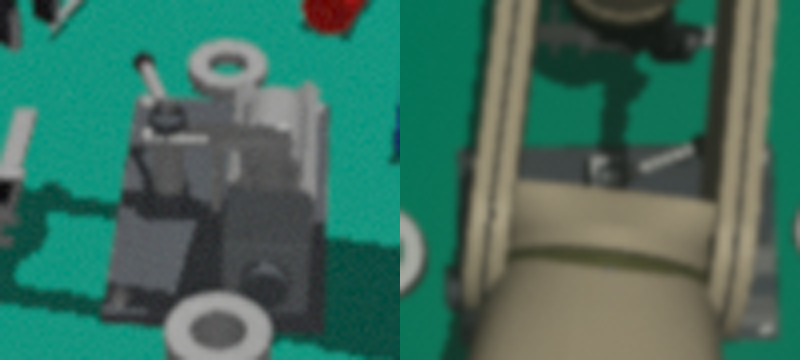

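The side view shows the ball at crop (143,61); the top view shows it half hidden at about (700,150). From these I'll compute the lever angle.

```bash
python3 - <<'E'
from h import *
for z in(96,100):
  for n,u,v in(("side",215+143/4-.4,155+61/4-.4),("top",305,177)):
    p=pl(n,u,v,z,False);a=np.degrees(np.arctan2(p[1]+39,p[0]-529.6));print(n,z,p.round(1),"ang",a.round(1),"nut",np.radians(60-a).round(2),np.hypot(p[0]-529.6,p[1]+39).round(1))
# moves to sleeve push pose
E
python3 -c "from bench import *;s=sense();print(s['tool_pos'],s['tcp_rot'],s['joint_pos'])"
```

```text
side 96 [ 554.9 -114.1   96. ] ang -71.4 nut 2.29 79.3
top 96 [ 551.8 -110.6   96. ] ang -72.8 nut 2.32 75.0
side 100 [ 554.2 -108.7  100. ] ang -70.5 nut 2.28 73.9
top 100 [ 551.2 -110.1  100. ] ang -73.1 nut 2.32 74.3
[629.07326893 -33.61977405 350.76446487] [ 1.79936301e+02  7.34528335e-02 -3.38067277e+01] [-7.71335218e+00  1.37707891e+01  8.38479518e+01 -2.51157688e-02
  8.24752432e+01  1.16096644e+02]
```

```bash
R='0 0 0 0 0 -.172 .35'; python3 -m jog '0 0 0 0 0 -.172 .35;0 0 0 0 0 -.172 .35;0 0 0 0 0 -.172 .35;0 0 0 0 0 -.172 .35;0 0 0 0 0 -.172 .35'; python3 -m jog '0 0 0 0 0 -.172 .35;0 0 0 0 0 -.172 .35;0 0 0 0 0 -.172 .35;0 0 0 0 0 -.172 .35;0 0 0 0 0 -.172 .35'; python3 -m jog '0 0 0 0 0 -.172 .35;0 0 0 0 0 -.172 .35;0 0 0 0 0 0 .35'
```

```text
time: 6.72
tool_pos: [628.3, -34.8, 351.5]
tcp_rot: [180.0, 0.0, 17.6]
ft_force: [0.1, -0.1, -0.6]
finger_gap: 27.7
grip_force: 0.0
time: 7.35
tool_pos: [628.3, -34.8, 351.6]
tcp_rot: [-180.0, 0.0, 69.2]
ft_force: [0.0, 1.0, -0.2]
finger_gap: 27.5
grip_force: 0.0
time: 7.72
tool_pos: [628.4, -34.7, 351.6]
tcp_rot: [-180.0, 0.0, 89.6]
ft_force: [-0.5, 0.3, -0.2]
finger_gap: 27.7
grip_force: 0.0
```

```bash
python3 -m jog '-.293 -.447 0 0 0 0 .35;-.293 -.447 0 0 0 0 .35;-.293 -.447 0 0 0 0 .35;-.293 -.447 0 0 0 0 .35;0 0 0 0 0 0 .35'; python3 -m jog '0 0 .4 0 0 0 .35;0 0 .4 0 0 0 .35;0 0 .3 0 0 0 .35;0 0 .1 0 0 0 .35;0 0 0 0 0 0 .35'
```

```text
time: 8.35
tool_pos: [447.0, -152.5, 351.4]
tcp_rot: [-179.9, 0.0, 89.2]
ft_force: [0.4, 0.2, 0.1]
finger_gap: 27.8
grip_force: 0.0
time: 8.98
tool_pos: [449.7, -150.7, 231.7]
tcp_rot: [-180.0, -0.0, 89.7]
ft_force: [0.2, 0.6, 0.9]
finger_gap: 28.1
grip_force: 0.0
```

```bash
python3 -m jog '0 0 .12 0 0 -.005 .35;0 0 0 0 0 0 .35'; python3 - <<'E'
from bench import *
import cv2,numpy as np
s=snapshot("side");cv2.imwrite("pics/f.png",cv2.resize(s["img"][130:245,210:325,::-1],None,fx=5,fy=5,interpolation=cv2.INTER_CUBIC))
E
```

```text
time: 9.22
tool_pos: [449.5, -150.9, 219.6]
tcp_rot: [-180.0, -0.0, 90.1]
ft_force: [0.6, -0.6, 0.6]
finger_gap: 27.7
grip_force: 0.0
```

View pics/f.png

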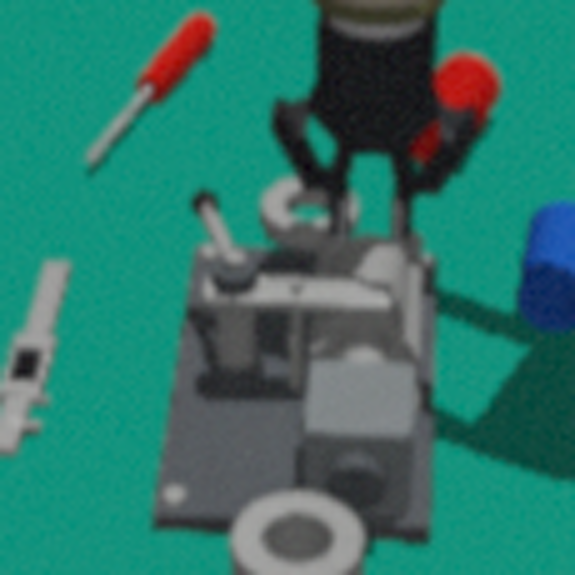

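The fingers stand upright behind the sleeve at about (345,215) and (400,215), clear of clamp and lever. Next is the push.

```bash
python3 -m jog '.06 0 0 0 0 0 .35;.06 0 0 0 0 0 .35;.06 0 0 0 0 0 .35;.06 0 0 0 0 0 .35;.06 0 0 0 0 0 .35'; python3 -m jog '.06 0 0 0 0 0 .35;.06 0 0 0 0 0 .35;.06 0 0 0 0 0 .35;.06 0 0 0 0 0 .35;.06 0 0 0 0 0 .35'; python3 -m jog '.03 0 0 0 0 0 .35;0 0 0 0 0 0 .35'
```

```text
time: 9.9
tool_pos: [449.5, -121.1, 219.9]
tcp_rot: [180.0, 0.1, 90.1]
ft_force: [-0.5, -5.3, -0.8]
finger_gap: 27.8
grip_force: 2.8
time: 10.52
tool_pos: [449.4, -91.2, 219.9]
tcp_rot: [180.0, 0.1, 90.1]
ft_force: [-0.6, -5.0, -0.1]
finger_gap: 27.8
grip_force: 2.9
time: 10.78
tool_pos: [449.4, -87.9, 219.8]
tcp_rot: [180.0, 0.0, 90.1]
ft_force: [-0.5, -3.8, 0.8]
finger_gap: 27.9
grip_force: 1.8
```

```bash
python3 -m jog '.03 0 0 0 0 0 .35;0 0 0 0 0 0 .35';python3 -m jog '.03 0 0 0 0 0 .35;0 0 0 0 0 0 .35'
```

```text
time: 11.02
tool_pos: [449.4, -85.1, 219.8]
tcp_rot: [180.0, 0.0, 90.1]
ft_force: [-0.9, -4.8, 1.9]
finger_gap: 27.5
grip_force: 2.3
time: 11.28
tool_pos: [449.4, -82.1, 219.9]
tcp_rot: [180.0, 0.0, 90.1]
ft_force: [-0.8, -5.4, 0.4]
finger_gap: 27.8
grip_force: 2.4
```

Sliding at about 5 N. I'll continue in 2 mm steps until the shoulder shows as a force rise.

```bash
for i in 1; do python3 -m jog '.02 0 0 0 0 0 .35;0 0 0 0 0 0 .35'; done; python3 -m jog '.015 0 0 0 0 0 .35;0 0 0 0 0 0 .35'
```

```text
time: 11.52
tool_pos: [449.4, -80.2, 219.9]
tcp_rot: [180.0, 0.0, 90.1]
ft_force: [-0.1, -5.1, 0.7]
finger_gap: 28.1
grip_force: 2.7
time: 11.78
tool_pos: [449.4, -79.4, 219.9]
tcp_rot: [180.0, 0.2, 90.1]
ft_force: [-1.1, -11.1, -0.6]
finger_gap: 27.6
grip_force: 5.6
```

```bash
python3 -m jog '.015 0 0 0 0 0 .35;0 0 0 0 0 0 .35'
```

```text
time: 12.02
tool_pos: [449.4, -78.9, 219.9]
tcp_rot: [180.0, 0.3, 90.1]
ft_force: [-1.0, -19.2, -2.0]
finger_gap: 27.7
grip_force: 9.5
```

```bash
python3 -m jog '-.1 0 0 0 0 0 .35;-.2 0 0 0 0 0 .35;-.2 0 0 0 0 0 .35;0 0 -.5 0 0 0 .35;0 0 -.6 0 0 0 .35'; python3 -m jog '-.5 0 -.3 0 0 0 .35;-.5 0 0 0 0 0 .35;-.5 0 0 0 0 0 .35;0 0 0 0 0 0 .35;0 0 0 0 0 0 .35'; python3 - <<'E'
from bench import *
import cv2,numpy as np
o=[]
for n,(r,c) in dict(side=(155,215),top=(150,230)).items():
    s=snapshot(n);o.append(cv2.resize(s["img"][r:r+90,c:c+100,::-1],(400,360),interpolation=cv2.INTER_CUBIC))
cv2.imwrite("pics/g.png",np.hstack(o))
E
```

```text
time: 12.65
tool_pos: [448.6, -126.7, 329.3]
tcp_rot: [-179.8, -0.2, 90.1]
ft_force: [1.1, -0.2, 0.4]
finger_gap: 27.7
grip_force: 0.0
time: 13.28
tool_pos: [449.7, -276.7, 359.2]
tcp_rot: [-180.0, -0.1, 90.1]
ft_force: [-0.5, 0.4, 1.0]
finger_gap: 27.9
grip_force: 0.0
```

View pics/g.png

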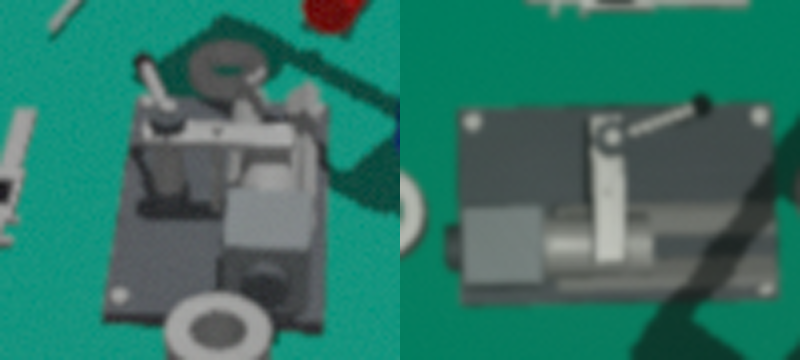

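The sleeve sits against the shoulder (front edge at x≈545 and rear edge at x≈653 in the top crop, so rear at rig x ≈ -40 mm). The lever is still slack and the bystanders are in place.

```bash
python3 -c "from bench import *;print(hand_in())"
```

```text
the job is handed in; nothing more can be done
None
```

The job is handed in: the nut is slackened to about 2.3 rad, so the lip is clear. The sleeve is home against the shoulder (push force rose to 19 N, rear face measured at rig x ≈ -40 mm), and no ring or other loose item was touched.

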